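# Bring the ring stick out of the sizing cabinet

## Robot

A 6-joint arm with a two-finger parallel gripper is mounted at the origin on the work surface. World frame = base frame: x ahead of the robot, y to its left, z up, the work surface at z = 0. Lengths are in m, angles in rad, forces in N, time in s.
With the tool pointing down it reaches from about 0.35 to 0.925 m from the base axis. Payload 6.4 kg.
Tool frame: the origin (TCP) lies at the very end of the fingers, on their centre line; the grasp point (between the pads) lies robot.pinch_z behind it (robot.pinch_z is the distance from the TCP to the grasp point, in m); z points along the fingers, y is the direction in which the jaws open and shut (so a half turn about z gives the same grasp; the last joint's range is limited). The gripper opens to 94 mm and grips with 3 to 60 N. Pads are 16 mm wide; open, the fingers measure 119 mm over their backs; the gripper's body (75 mm by 177 mm) begins 78 mm behind the grasp point.
Start: joints at [-1.485, 0.245, 1.558, -0, 1.339, -0.174], TCP at [0.167, -0.628, 0.205] pointing down, gripper open.
Joint ranges: [-3.13, 3.13], [-1.02, 2.26], [0.13, 2.54], [-0.95, 4.09], [0.21, 2.88], [-2.74, 2.74]. Speed limits (rad/s): [2.57, 2.57, 3.14, 3.14, 3.14, 3.14].

## Interface

Orientations are given as a unit quaternion [w, x, y, z].
In Python, from station import robot gives the robot as it stands. Calls block until the motion is done:
- robot.move_pose(position, orientation): joint-space move of the TCP to a pose.
- robot.movel(position, attitude=None, rate=0.15): straight line of the TCP; attitude=None keeps the orientation; rate is the mean speed in m/s.
- robot.set_joints(angles): joint-space move.
- robot.let_go() and robot.close_gripper(): open the fingers fully, or close them until they stop; the grip force is fixed at half the most.
- robot.pause(seconds).
- robot.ik(position, orientation): joint angles nearest the present ones, or None.
- robot.sense(): the state.
- robot.read_camera(name): name is "scene" or "side" or "wrist"; returns (picture, depth): 420x560x3 uint8, blue, green, red; 420x560 float32, m along the optical axis (not along the pixel's ray), 0 where there is no reading.
- robot.camera_model(name): a dict with "camera_matrix" (3x3 intrinsics, pixels), "R" (3x3) and "t" (3): a world point X has camera coordinates R X + t. Camera axes: x right, y down, z forward; pixel columns grow to the right and rows downward; lengths in m; the calibration is good to about 2 mm. A picture is of the moment at which its call begins: read the wrist's pose just before it. camera_model takes no time and is no camera call; for the wrist camera it gives the pose at the moment of the call.
A pose or a line that the arm cannot do raises robot.PlanningError and nothing moves.
- robot.hand_in(): hands the job in, once; it reports no verdict.
The state is a dict: "clock": time; "joints": joint angles; "joint_vel": joint speeds; "joint_torque": joint torques, N m; "position": TCP position; "tool_rot": TCP orientation; "force": force on the tool from outside, world axes, zero at the start; "torque": the same for the moment, N m; "grip_width": finger opening in m.
Only numpy, scipy, OpenCV 4.12 (cv2) and the standard library are available. Lean on these libraries where they do the work, as an engineer would, in place of code of your own. Each camera call takes 0.05 s, during which the arm holds its last target.

## Task

Slide the upper glass door, the one with the standing pull, fully open over the other door, then take the ring stick (the long taper with the size lines, not the stepped mandrel) out of the cabinet: it is longer than the opening, so tilt it to bring it through, without knocking it hard against the glass. Finish with the gripper still holding the ring stick, at rest, its whole length at least 5 cm above the top of the cabinet. Leave everything else in the cabinet and on the bench where it is.

Things in the scene. Friction and masses are not known exactly. Their poses are not given: they have to be found in the camera images.
- cabinet: Low honey-oak cabinet, an open-topped box 256 mm (x) by 466 mm (y) by 94 mm high, fixed; origin at the centre of its underside, z up. Inside it is 220 by 430 mm: the end walls are 18 mm thick, inner faces at y = +215 and -215 mm. All walls end level at z = 94 mm. Two flat glass doors, 4 mm thick, slide along y in grooves in the long walls, below the walls' tops.
- opening (a point): Centre of the opening left by the fully open upper door, at the height of the walls' tops; fixed to the cabinet, same axes. The opening reaches 102.5 mm to either side along y (from the doors' edges to the +y end wall) and 110 mm along x.
- tray (a point): Centre of the floor of the grey plastic tray in the cabinet (12 mm above the cabinet's underside), same axes. Two lanes run along y at x = -65 and +65 mm, one holding the ring stick, the other the stepped mandrel, on cradles 8 mm thick at y = 150 mm (floor 22 mm, cheeks 33 mm above the tray floor) and y = -100 mm (28 and 36 mm). The other pieces stand along x = 0.
- door (a joint): How far the upper glass door is slid open, in m: 0 shut, 0.205 fully open, at its stop. It opens towards the cabinet's -y, with about 2 N of friction, and stays where it is left. It starts up to 60 mm open. Its glass lies at 86 to 90 mm above the cabinet's underside and covers y = -10 to +215 mm when shut.
- door_pull (a point): Aluminium pull standing on the upper glass door: a bar 64 mm long along the cabinet's x and 9 mm thick along its y. The point is its centre, 101.5 mm above the cabinet's underside; its top is at 112 mm, 22 mm above the glass. Its foot plate, 2 mm high, reaches 12 mm to either side in y. It stands 40 mm inside the door's +y edge. Axes as the cabinet.
- stick_grip (a point): Point on the axis of the ring stick, a smooth aluminium taper with fine size lines and a banded handle, 300 mm long, 0.2 kg; y axis from tip to handle, along the cabinet's +y. 190 mm from the tip, near the balance point, 46 mm above the cabinet's underside. Diameter 11 mm at the tip, 21.6 mm here, 23 mm at 215 mm, then a 7 mm neck (16 mm) and the handle, 78 mm long, 23 mm.
- stick_tip (a point): The thin end of the ring stick, on its axis; same axes as stick_grip. At the start it lies under the lower glass door.
- stick_butt (a point): The handle end of the ring stick, on its axis; same axes as stick_grip. At the start 25 to 40 mm from the cabinet's +y end wall.
- lower_door: The lower glass door, without a standing pull, shut: origin at the centre of its underside, 225 mm long along the cabinet's y. It covers the cabinet from y = -215 to +10 mm, its glass at 78 to 82 mm above the cabinet's underside. It need not be moved.
- stepped_mandrel: Bystander in the other lane: steel mandrel in four cylindrical steps, 12, 16, 19 and 23 mm in diameter, 265 mm long; origin on its axis 160 mm from the thin end.
- sizer0: Bystander: smallest gold-tone ring sizer, 24 mm outside, 7 mm high, lying round a post 11 mm high in the middle of the tray; origin at the centre of its underside.
- sizer1: Bystander: middle ring sizer, 26 mm outside, likewise.
- sizer2: Bystander: largest ring sizer, 28 mm outside, likewise.
- ring_holder: Bystander: crystal ring holder, 52 mm dish with a tapered finger, 48 mm high, standing on the tray under the lower door; origin at the centre of its underside, z up.
- mallet: Bystander on the bench: rawhide mallet, 260 mm long; origin under its handle.
- ring_box: Bystander on the bench: closed ring box, 55 by 55 by 43 mm; origin at the centre of its underside.
- loupe: Bystander on the bench: folding loupe, about 65 mm long, 14 mm high; origin under its lens.

How it is judged:
By the outcome, as a careful person would: the job done as asked, in the order asked, and still so for the second after the job is handed in, while the arm keeps its last pose, push and grip.
It also fails if it takes over 58 s, if anything falls off the work surface, if the arm or the gripper's body presses on something with over 40 N, if the wrist force passes 120 N, or if a joint passes its speed limit or range.

## Working session

There is one attempt and no reset: what is moved stays moved. The work goes in short steps, each a Python script; the robot and the scene stay as the last script left them, time stands still between calls to the robot, and variables do not carry over. Pictures are saved under pics/ and viewed, and the job is handed in when it is done.

```bash
ls; mkdir -p pics
python3 - <<'E'
from station import robot
import cv2
print(robot.sense(), robot.pinch_z)
for n in ["scene","side","wrist"]:
    p,d=robot.read_camera(n); cv2.imwrite(f"pics/{n}0.png",p)
    import numpy as np; np.savez(f"{n}0.npz",d=d,**robot.camera_model(n))
E
```

```text
pics
{'clock': 0.0, 'joints': array([-1.48513990e+00,  2.45819514e-01,  1.55901393e+00,  2.01763390e-05,
        1.33868314e+00, -1.74104567e-01]), 'joint_vel': array([-0.00070062, -0.00124954, -0.00087459,  0.00095721, -0.0006196 ,
        0.00017943]), 'joint_torque': array([-6.84930928e-04, -4.15839815e+01, -3.14600050e+01,  6.84130029e-02,
        3.32823861e-02, -1.37054130e-04]), 'position': array([ 0.16690823, -0.62758293,  0.20434193]), 'tool_rot': array([-9.60586418e-04,  9.91577221e-01,  1.29513276e-01,  5.23337568e-05]), 'force': array([0.00393167, 0.35286036, 0.15063477]), 'torque': array([ 0.05015326, -0.01144054, -0.02644325]), 'grip_width': 0.09429319095458111} 0.0188
```

View pics/scene0.png

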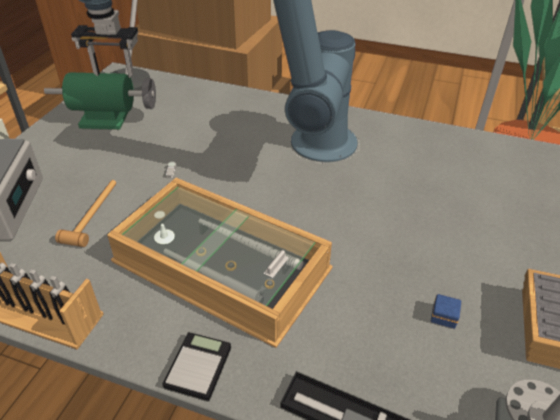

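View pics/side0.png

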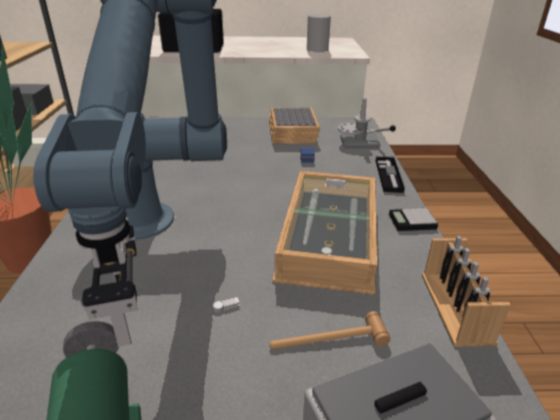

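View pics/wrist0.png

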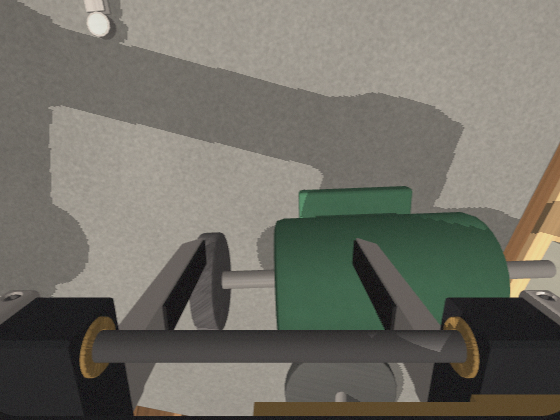

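The scene view shows the cabinet at about (110-330, 180-340) px with the pull near (277,263). The side view shows it at (275-380, 170-285) with the pull near (335,183). I'll enlarge both.

Run:
```python
import cv2
p=cv2.imread("pics/scene0.png"); cv2.imwrite("pics/scene0c.png",cv2.resize(p[170:350,95:345],None,fx=3.2,fy=3.2,interpolation=cv2.INTER_CUBIC))
p=cv2.imread("pics/side0.png"); cv2.imwrite("pics/side0c.png",cv2.resize(p[165:290,265:390],None,fx=4.8,fy=4.8,interpolation=cv2.INTER_CUBIC))
```

```text
(no output)
```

View pics/scene0c.png

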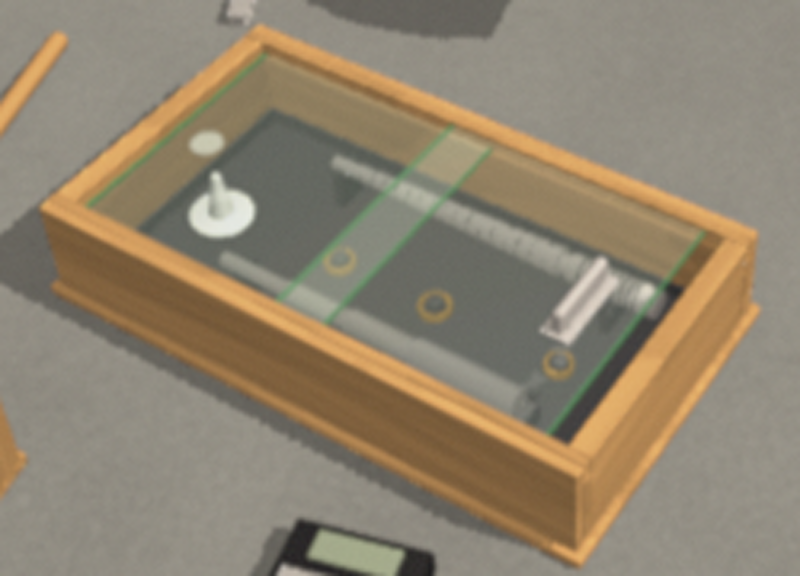

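View pics/side0c.png

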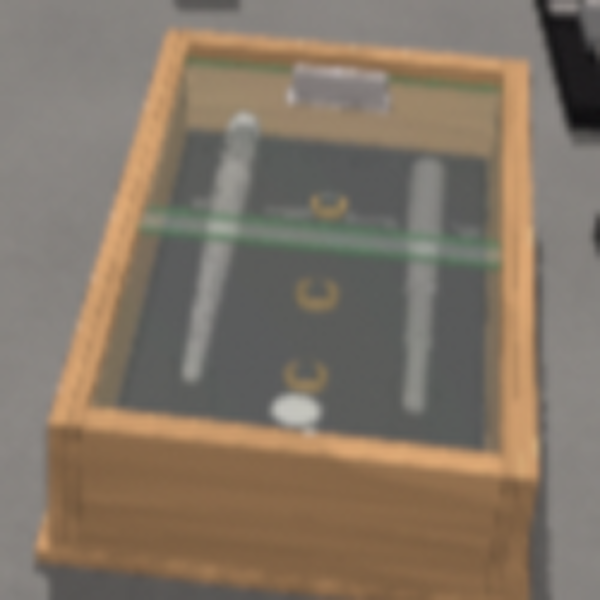

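```bash
cat > h.py <<'E'
import numpy as np, cv2
def load(n):
    z=np.load(n+".npz"); return z["camera_matrix"],z["R"],z["t"]
def ray(cam,px,z):
    K,R,t=cam; d=R.T@np.linalg.solve(K,[px[0],px[1],1]); c=-R.T@t
    return c+d*(z-c[2])/d[2]
def proj(cam,X):
    K,R,t=cam; X=np.atleast_2d(X); c=X@R.T+t; q=c@K.T; return q[:,:2]/q[:,2:]
E
python3 - <<'E'
from h import *
from scipy.optimize import least_squares
sc=load("scene0"); sd=load("side0")
s=lambda l:(np.array(l)+.5)/3.2-.5+[95,170]
e=lambda l:(np.array(l)+.5)/4.8-.5+[265,165]
S=s([(260,28),(755,235),(583,470),(42,205)])
E=e([(172,35),(528,65),(535,480),(52,422)])
for p in S: print("sc",ray(sc,p,.094).round(4))
for p in E: print("sd",ray(sd,p,.094).round(4))
loc=lambda l:np.array([[x,y,.094] for x,y in l])
a,b=.128,.233
LS=loc([(-a,-b),(-a,b),(a,b),(a,-b)]); LE=loc([(-a,b),(a,b),(a,-b),(-a,-b)])
def T(q,P):
    c,s_=np.cos(q[2]),np.sin(q[2]); return P@np.array([[c,s_,0],[-s_,c,0],[0,0,1]])+[q[0],q[1],0]
f=lambda q:np.r_[(proj(sc,T(q,LS))-S).ravel(),(proj(sd,T(q,LE))-E).ravel()]
r=least_squares(f,[.6,0,0]); print(r.x, r.fun.round(1))
for name,fn in (("sc",lambda q:(proj(sc,T(q,LS))-S).ravel()),("sd",lambda q:(proj(sd,T(q,LE))-E).ravel())):
    print(name,least_squares(fn,[.6,0,0]).x)
q=r.x
def tocab(X):
    c,s_=np.cos(q[2]),np.sin(q[2]); d=X-[q[0],q[1],0]; return np.array([c*d[0]+s_*d[1],-s_*d[0]+c*d[1],X[2]])
for n,px,z in (("tip",s((338,160)),.05),("butt",s((660,297)),.05),("pulltop l",s((603,260)),.112),("pulltop r",s((557,325)),.112),("edge",s((553,432)),.09),("edge2",s((702,235)),.09)): print(n,tocab(ray(sc,px,z)).round(4))
for n,px,z in (("butt",e((243,120)),.055),("tip",e((190,378)),.045),("pull top l",e((293,66)),.112),("pull top r",e((388,72)),.112),("edge L",e((187,66)),.09)): print("sd",n,tocab(ray(sd,px,z)).round(4))
E
```

```text
sc [ 0.4304 -0.2923  0.094 ]
sc [0.5218 0.1594 0.094 ]
sc [0.7614 0.1121 0.094 ]
sc [ 0.6735 -0.3448  0.094 ]
sd [0.5211 0.1494 0.094 ]
sd [0.7673 0.1029 0.094 ]
sd [ 0.6755 -0.3473  0.094 ]
sd [ 0.4293 -0.2959  0.094 ]
[ 0.59682361 -0.092267   -0.19617722] [-0.4 -1.3  1.3 -1.3 -1.4  2.3 -1.2  0.9 -1.5 -1.6 -0.4 -1.2  0.4 -0.4
 -1.4  0. ]
sc [ 0.59507626 -0.09190844 -0.194362  ]
sd [ 0.59872256 -0.09460255 -0.20163895]
tip [-0.0645 -0.1073  0.05  ]
butt [-0.0694  0.1846  0.05  ]
pulltop l [-0.0285  0.1589  0.112 ]
pulltop r [0.0398 0.1629 0.112 ]
edge [0.1033 0.1988 0.09  ]
edge2 [-0.1061  0.1976  0.09  ]
sd butt [-0.0639  0.1783  0.055 ]
sd tip [-0.0641 -0.1148  0.045 ]
sd pull top l [-0.0307  0.1577  0.112 ]
sd pull top r [0.0331 0.1614 0.112 ]
sd edge L [-0.1057  0.1852  0.09  ]
```

```bash
cat >> h.py <<'E'
from scipy.spatial.transform import Rotation as Ro
CAB=np.array([0.597,-0.093,-0.197])
try: CAB=np.load("cab.npy")
except Exception: pass
def w(p,cab=None):
    q=CAB if cab is None else cab
    return Ro.from_euler('z',q[2]).apply(p)+[q[0],q[1],0]
def cabf(X):
    return Ro.from_euler('z',-CAB[2]).apply(np.asarray(X)-[CAB[0],CAB[1],0])
def quat(alpha=0,s=1):
    # tool y = s*cab x ; tool z = down, tilted: stick rotated by alpha about cab x (handle up)
    Y=np.array([s,0,0.]); Z=np.array([0,np.sin(alpha),-np.cos(alpha)]); X=np.cross(Y,Z)
    M=Ro.from_euler('z',CAB[2]).as_matrix()@np.c_[X,Y,Z]
    return np.roll(Ro.from_matrix(M).as_quat(),1)
E
python3 - <<'E'
from h import *
from station import robot
c=robot.camera_model("wrist"); s=robot.sense()
T=Ro.from_quat(np.roll(s["tool_rot"],-1)).as_matrix()
cp=-c["R"].T@c["t"]; print("cam in tool",T.T@(cp-s["position"]), "axes",(T.T@c["R"].T).round(2).tolist())
for sg in (1,-1):
  for al,p in ((0,(-.065,.075,.3)),(0,(0,.2,.1)),(0,(-.065,.075,.03)),(.45,(-.065,.1,.1)),(.45,(-.065,.25,.3)),(0.2,(-.065,.2,.4))):
    j=robot.ik(w(p),quat(al,sg)); print(sg,al,p,None if j is None else np.round(j,2))
E
```

```text
cam in tool [ 0.08394345 -0.0006829  -0.18019219] axes [[-0.0, -0.96, -0.28], [1.0, -0.0, -0.0], [0.0, -0.28, 0.96]]
1 0 (-0.065, 0.075, 0.3) [-0.22 -0.06  1.71 -0.    1.49 -0.02]
1 0 (0, 0.2, 0.1) [-0.01  0.34  1.64 -0.    1.16  0.18]
1 0 (-0.065, 0.075, 0.03) [-0.22  0.24  1.92 -0.    0.98 -0.02]
1 0.45 (-0.065, 0.1, 0.1) [-0.4   0.15  1.93  0.48  1.2  -0.41]
1 0.45 (-0.065, 0.25, 0.3) [-0.12 -0.01  1.72  0.45  1.42  0.01]
1 0.2 (-0.065, 0.2, 0.4) [-0.09 -0.04  1.53  0.2   1.63  0.12]
-1 0 (-0.065, 0.075, 0.3) None
-1 0 (0, 0.2, 0.1) None
-1 0 (-0.065, 0.075, 0.03) None
-1 0.45 (-0.065, 0.1, 0.1) [-0.4   0.15  1.93  0.48  1.2   2.73]
-1 0.45 (-0.065, 0.25, 0.3) None
-1 0.2 (-0.065, 0.2, 0.4) None
```

```bash
cat >> h.py <<'E'
def shot(robot,name,tag):
    m=robot.camera_model(name); p,d=robot.read_camera(name)
    cv2.imwrite(f"pics/{tag}.png",p); np.savez(f"{tag}.npz",d=d,**m); return p,d
E
python3 - <<'E'
from h import *
from station import robot
robot.move_pose(w([0,.13,.30]),quat(0))
robot.pause(.2)
s=robot.sense(); print(s["clock"],s["position"],w([0,.13,.3]))
p,d=shot(robot,"wrist","w1")
cv2.imwrite("pics/w1b.png",cv2.resize(p,(800,600)))
E
```

```text
3.2 [0.62246122 0.03401856 0.29988827] [0.62244467 0.03448556 0.3       ]
```

View pics/w1b.png

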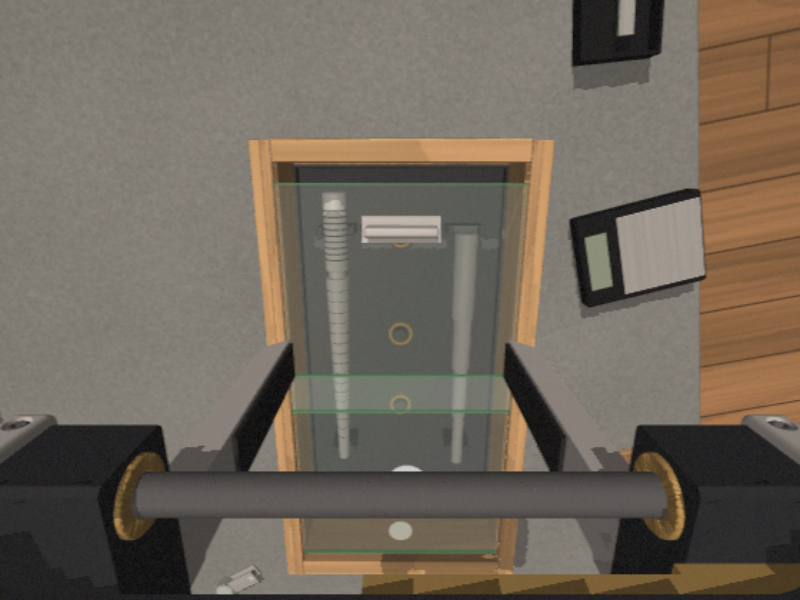

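The wrist view shows the cabinet square to the gripper: +y rim at rows 140-160, −y rim near row 573, door edge at row 184, pull at (362-440, 217-242). The ring stick is on the left, from (334,193) to (344,458). Now precise corners.

Run:
```python
import cv2
p=cv2.imread("pics/w1.png")
cv2.imwrite("pics/w1c.png",cv2.resize(p[90:190,165:395],None,fx=3.4,fy=3.4,interpolation=cv2.INTER_CUBIC))
cv2.imwrite("pics/w1d.png",cv2.resize(p[300:410,190:370],None,fx=4.4,fy=4.4,interpolation=cv2.INTER_CUBIC))
```

```text
(no output)
```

View pics/w1c.png

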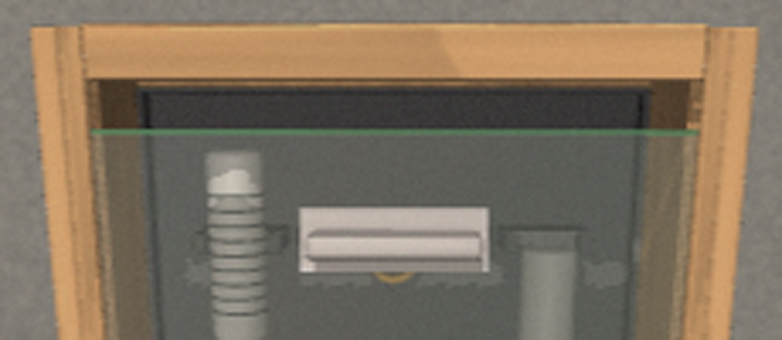

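View pics/w1d.png

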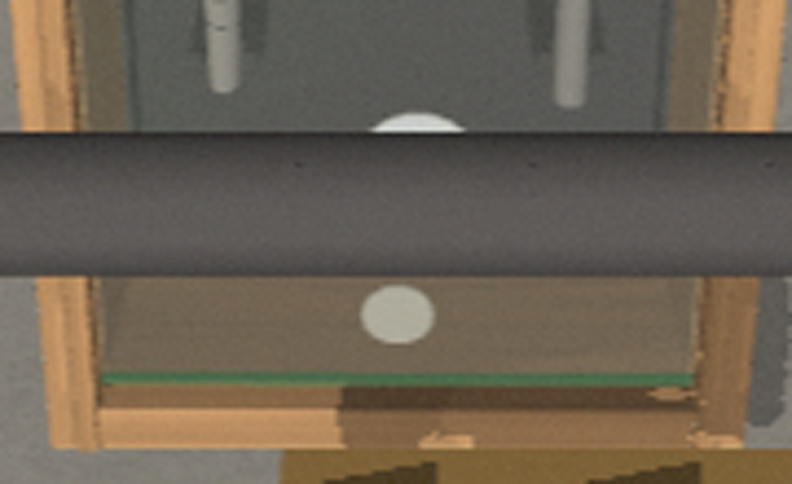

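Run:
```python
from h import *
from scipy.optimize import least_squares
W=load("w1")
c=lambda l:(np.array(l)+.5)/3.4-.5+[165,90]
d=lambda l:(np.array(l)+.5)/4.4-.5+[190,300]
P=np.r_[c([(32,27),(757,27)]),d([(742,449),(52,449)])]
L=np.array([(-.128,.233,.094),(.128,.233,.094),(.128,-.233,.094),(-.128,-.233,.094)])
r=least_squares(lambda q:(proj(W,w(L,q))-P).ravel(),CAB); print(r.x,r.fun.round(2))
for p in P: print(ray(W,p,.094).round(4))
import h
cab=r.x; h.CAB=cab; np.save("cab.npy",cab)
for n,px,z in (("wall inner +y",c((390,79)),.094),("door edge",c((390,131)),.09),("pull top L +y",c((308,230)),.112),("pull R",c((482,237)),.112),("foot +y",c((300,208)),.092),("foot R-y",c((489,272)),.092),("butt L",c((207,154)),.047),("butt R",c((262,154)),.047),("neckL",c((213,317)),.047),("neckR",c((266,317)),.047),("tip",d((224,93)),.046),("tipL",d((208,90)),.046),("tipR",d((240,90)),.046),("innerL",c((92,80)),.094),("innerR",c((704,80)),.094)):
    print(n,h.cabf(ray(W,px,z)).round(4))
q=lambda x,y:(x*.7,y*.7)
for px in ((400,334),(400,404)): print("sizer",h.cabf(ray(W,q(*px),.016)).round(3))
s=load("scene0");f=lambda l:(np.array(l)+.5)/3.2-.5+[95,170]
for px in ((340,260),(435,305),(558,362)): print("sizer sc",h.cabf(ray(s,f(px),.016)).round(3))
```

```text
[ 0.59910514 -0.09197679 -0.20005009] [-0.9  -0.05  0.82  0.19  0.44  0.1  -0.33  0.02]
[0.521  0.1615 0.094 ]
[0.7699 0.1113 0.094 ]
[ 0.6776 -0.3454  0.094 ]
[ 0.4279 -0.295   0.094 ]
wall inner +y [-0.0015  0.2157  0.094 ]
door edge [-0.0015  0.1976  0.09  ]
pull top L +y [-0.0304  0.1646  0.112 ]
pull R [0.031  0.1622 0.112 ]
foot +y [-0.0347  0.1701  0.092 ]
foot R-y [0.0358 0.1464 0.092 ]
butt L [-0.0757  0.1869  0.047 ]
butt R [-0.0534  0.1869  0.047 ]
neckL [-0.0765  0.1193  0.047 ]
neckR [-0.054   0.1194  0.047 ]
tip [-0.0656 -0.1149  0.046 ]
tipL [-0.0716 -0.1136  0.046 ]
tipR [-0.0595 -0.1136  0.046 ]
innerL [-0.1073  0.2152  0.094 ]
innerR [0.11   0.2154 0.094 ]
sizer [-0.     0.028  0.016]
sizer [ 0.    -0.061  0.016]
sizer sc [-0.003 -0.062  0.016]
sizer sc [-0.003  0.028  0.016]
sizer sc [-0.005  0.137  0.016]
```

Run:
```python
from h import *
from station import robot
q=quat(0)
robot.close_gripper()
robot.move_pose(w([0,.192,.13]),q)
robot.movel(w([0,.192,.100]),rate=.1)
f0=robot.sense()["force"]; print("f0",f0.round(2),robot.sense()["clock"])
robot.movel(w([0,.168,.100]),rate=.1)
print(robot.sense()["force"].round(2))
robot.movel(w([0,-.008,.100]),rate=.12)
s=robot.sense(); print(s["force"].round(2),cabf(s["position"]).round(4),s["clock"])
y=-.008
while y>-.03:
    y-=.002; robot.movel(w([0,y,.100]),rate=.05)
    s=robot.sense(); f=(s["force"]-f0)[:2]; print(round(y,4),np.round(f,2),cabf(s["position"]).round(4)[1],s["clock"])
    if np.linalg.norm(f)>9: break
p,d=shot(robot,"scene","sc2")
cv2.imwrite("pics/sc2c.png",cv2.resize(p[150:350,95:345],None,fx=3,fy=3,interpolation=cv2.INTER_CUBIC))
```

```text
f0 [-0.16 -0.2  -0.21] 5.875
[ 0.24  0.13 -1.08]
[-0.18  0.13 -0.39] [-0.0004 -0.0078  0.0998] 7.8833
-0.01 [-1.06  1.1 ] -0.0097 8.1333
-0.012 [-0.81  2.16] -0.0119 8.3833
-0.014 [0.19 1.61] -0.0142 8.6333
-0.016 [-0.07  0.53] -0.0163 8.8833
-0.018 [1.4 6.5] -0.0168 9.1333
-0.02 [ 2.52 12.11] -0.0169 9.3833
```

View pics/sc2c.png

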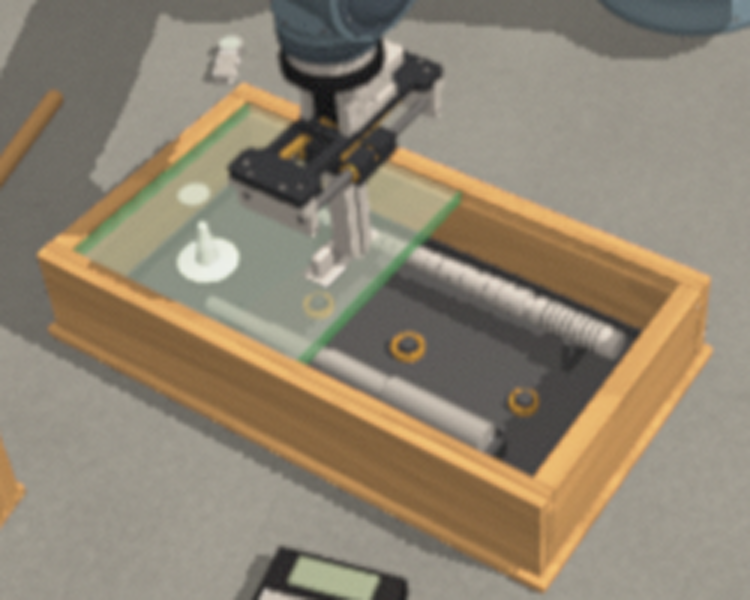

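The door is against its stop: contact force rose to 12 N, finger centre at y=−16.9 mm against −17.5 expected. The picture shows the edges of the two doors lined up. Next I back off, open the gripper and look straight down at the stick.

Run:
```python
from h import *
from station import robot
robot.movel(w([0,-.008,.100]),rate=.1)
robot.movel(w([0,.0,.16]),rate=.2)
robot.let_go()
robot.move_pose(w([-.046,.076,.15]),quat(0))
robot.pause(.1)
s=robot.sense(); print(s["clock"],cabf(s["position"]).round(4),s["grip_width"],s["force"].round(2))
p,d=shot(robot,"wrist","w3")
cv2.imwrite("pics/w3b.png",cv2.resize(p,(800,600)))
```

```text
12.15 [-0.0453  0.0756  0.1505] 0.09381918464180958 [ 0.01 -0.34  0.29]
```

View pics/w3b.png

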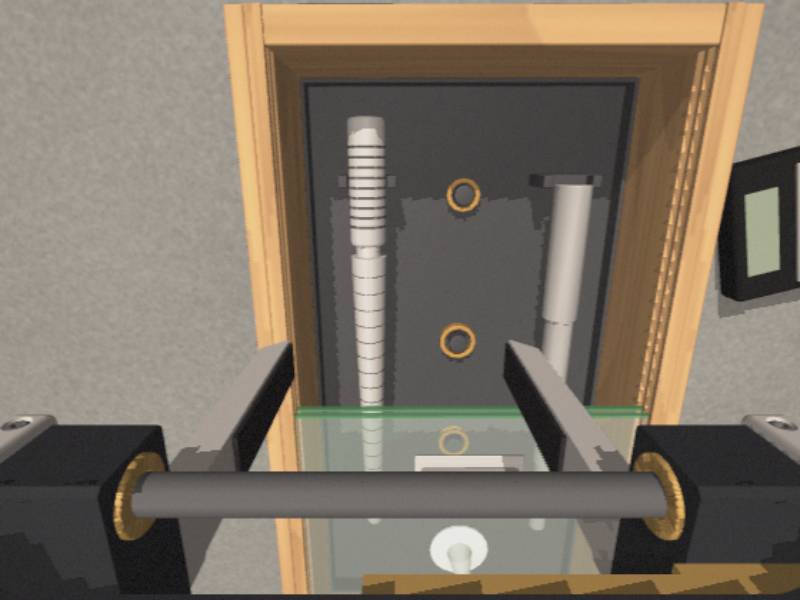

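Run:
```python
from h import *
p=cv2.imread("pics/w3.png")
cv2.imwrite("pics/w3c.png",cv2.resize(p[0:240,150:330],None,fx=2.5,fy=2.5,interpolation=cv2.INTER_CUBIC)) 
cv2.imwrite("pics/w3e.png",cv2.resize(p[130:280,170:290],None,fx=4,fy=4,interpolation=cv2.INTER_CUBIC))
```

```text
(no output)
```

View pics/w3c.png

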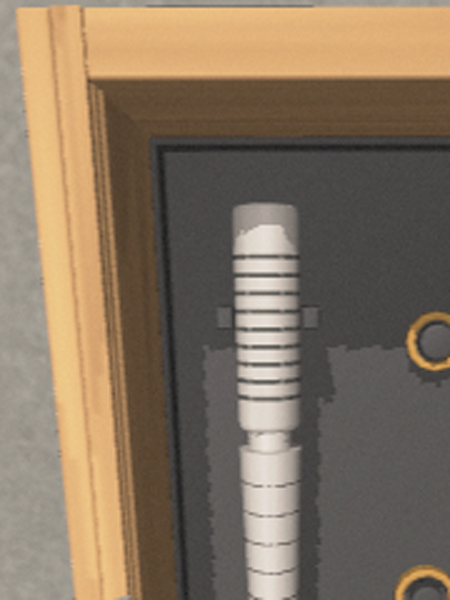

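View pics/w3e.png

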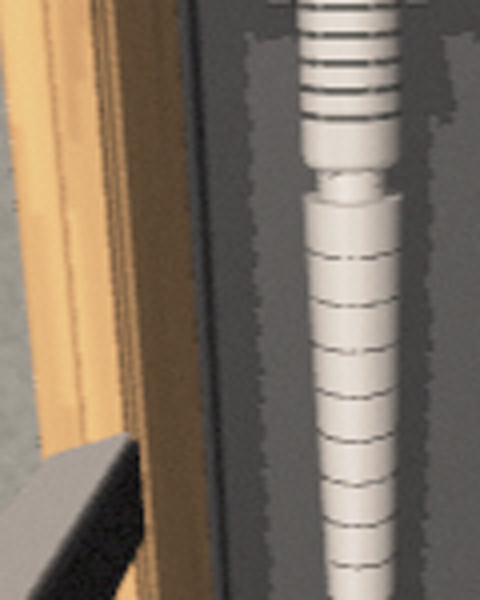

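Run:
```python
from h import *
W=load("w3")
c=lambda l:(np.array(l)+.5)/2.5-.5+[150,0]
e=lambda l:(np.array(l)+.5)/4-.5+[170,130]
for n,px,z in (("outerL corner",c((20,8)),.094),("outer L mid",e((15,200)),.094),("inner corner",c((88,78)),.094),("groove edge",e((102,200)),.094),("groove line2",e((114,200)),.094),("wall foot/tray",e((200,250)),.03),("butt",c((266,205)),.05),("handle L",c((234,300)),.0465),("handle R",c((300,300)),.0465),("neck mid",e((352,183)),.046),("neck lo",e((352,172)),.046),("L215",e((305,205)),.046),("R215",e((400,205)),.046),("cheekL",c((218,318)),.045),("cheekR",c((318,318)),.045),("L low",e((328,550)),.046),("Rlow",e((394,550)),.046)):
    print(n,cabf(ray(W,px,z)).round(4))
```

```text
outerL corner [-0.1265  0.2328  0.094 ]
outer L mid [-0.128   0.1118  0.094 ]
inner corner [-0.1097  0.2159  0.094 ]
groove edge [-0.1109  0.1117  0.094 ]
groove line2 [-0.1086  0.1117  0.094 ]
wall foot/tray [-0.105   0.0858  0.03  ]
butt [-0.0643  0.1876  0.05  ]
handle L [-0.0767  0.1564  0.0465]
handle R [-0.0532  0.1564  0.0465]
neck mid [-0.0651  0.1059  0.046 ]
neck lo [-0.065   0.1086  0.046 ]
L215 [-0.0763  0.1007  0.046 ]
R215 [-0.0538  0.1006  0.046 ]
cheekL [-0.0829  0.1502  0.045 ]
cheekR [-0.0467  0.1501  0.045 ]
L low [-0.0733  0.0101  0.046 ]
Rlow [-0.0563  0.0101  0.046 ]
```

Run:
```python
from h import *
from station import robot
robot.movel(w([-.043,.0765,.15]),rate=.1)
robot.movel(w([-.043,.0765,.029]),rate=.12)
s=robot.sense(); print(s["clock"],cabf(s["position"]).round(4),s["force"].round(2))
if np.linalg.norm(s["force"])>5: raise SystemExit
robot.close_gripper()
s=robot.sense(); print(s["clock"],cabf(s["position"]).round(4),s["grip_width"],s["force"].round(2))
p,d=shot(robot,"wrist","w4")
cv2.imwrite("pics/w4b.png",cv2.resize(p,(800,600)))
```

```text
13.6083 [-0.0422  0.0765  0.0299] [0.97 0.34 0.47]
14.7833 [-0.063   0.0767  0.0258] 0.022874933835675373 [-57.23   5.87  46.04]
```

View pics/w4b.png

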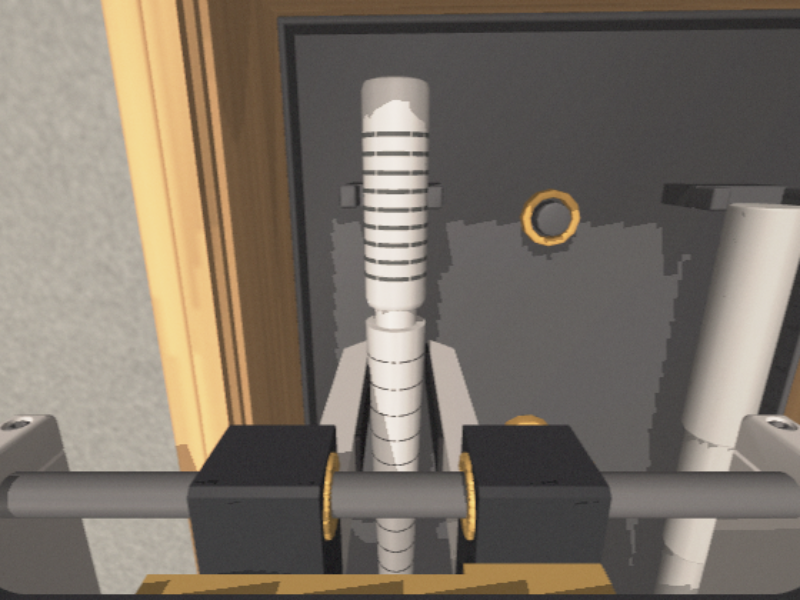

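The arm is compliant: the fingers closed on the stick (22.9 mm) and the hand was drawn over to it (x=−63 mm), with the stick still in its cradle. I'll relieve the strain by moving the target onto the stick.

```bash
python3 - <<'E'
from h import *
from station import robot
robot.movel(w([-.065,.0765,.029]),attitude=quat(0),rate=.05)
robot.pause(.1)
s=robot.sense(); print(s["clock"],cabf(s["position"]).round(4),s["grip_width"],s["force"].round(2),s["torque"].round(2))
E
cat > plan.py <<'E'
import numpy as np
# cabinet y-z plane, mm.  grip point g=(y,z), tilt a
def pts(g,a):
    u=np.array([np.cos(a),np.sin(a)]); n=np.array([-np.sin(a),np.cos(a)])
    s=np.linspace(-190,110,151); r=np.where(s<25,5.5+6*(s+190)/215,11.5)
    st=np.r_[[g+si*u+ri*n for si,ri in zip(s,r)],[g+si*u-ri*n for si,ri in zip(s,r)]]
    X,Y=np.meshgrid(np.linspace(-8,8,5),np.linspace(-22,78,41)); fi=g+X.reshape(-1,1)*u+Y.reshape(-1,1)*n
    X,Y=np.meshgrid(np.linspace(-37.5,37.5,16),np.linspace(78,180,21)); bo=g+X.reshape(-1,1)*u+Y.reshape(-1,1)*n
    return st,fi,bo
B={"lglass":(-215,10,78,82),"uglass":(-215,10,86,90),"pull":(-34.5,-25.5,90,112),"tipcr":(-104,-96,12,40),"wall":(215,233,0,94),"floor":(-215,215,0,12),"cr":(146,154,12,34)}
def dist(P,b):
    y0,y1,z0,z1=b
    dy=np.maximum(np.maximum(y0-P[:,0],P[:,0]-y1),0); dz=np.maximum(np.maximum(z0-P[:,1],P[:,1]-z1),0)
    return np.hypot(dy,dz).min()
def clear(g,a):
    st,fi,bo=pts(np.array(g,float),a)
    o={}
    for n,b in B.items():
        o["s_"+n]=dist(st,b)
        if n not in("tipcr","cr"): o["f_"+n]=dist(fi,b); o["b_"+n]=dist(bo,b)
    return o
def tip(ty,tz,deg):
    a=np.radians(deg); return (ty+190*np.cos(a),tz+190*np.sin(a)),a
if __name__=="__main__":
    W=[(-113.5,46,0),(-113.5,50,3),(-106,51,7),(-98,50,11),(-90,49,14),(-84,38,18),(-78,28,23),(-72,24,26),(-40,40,26),(0,60,26),(40,80,26),(50,200,26)]
    for i in range(len(W)-1):
        best=None
        for t in np.linspace(0,1,21):
            q=(1-t)*np.array(W[i])+t*np.array(W[i+1]); g,a=tip(*q); c=clear(g,a)
            k=sorted(c.items(),key=lambda x:x[1])[:3]
            if best is None or k[0][1]<best[0][1]: best=k;bq=q
        print(W[i],"->",W[i+1],np.round(tip(*W[i+1])[0],1),bq.round(1),[(n,round(float(v),1)) for n,v in best])
E
python3 plan.py
```

```text
15.525 [-0.0642  0.0764  0.0292] 0.020520906824966035 [-0.29 -0.29 -1.78] [-0.01 -0.07 -0.03]
(-113.5, 46, 0) -> (-113.5, 50, 3) [76.2 59.9] [-113.5   46.     0. ] [('s_tipcr', 0.1), ('s_cr', 0.5), ('f_floor', 12.0)]
(-113.5, 50, 3) -> (-106, 51, 7) [82.6 74.2] [-106.   51.    7.] [('s_lglass', 3.9), ('s_tipcr', 5.7), ('s_uglass', 11.8)]
(-106, 51, 7) -> (-98, 50, 11) [88.5 86.3] [-100.    50.2   10. ] [('s_lglass', 0.0), ('s_tipcr', 4.8), ('s_uglass', 7.4)]
(-98, 50, 11) -> (-90, 49, 14) [94.4 95. ] [-98.  50.  11.] [('s_lglass', 0.0), ('s_tipcr', 4.6), ('s_uglass', 6.2)]
(-90, 49, 14) -> (-84, 38, 18) [96.7 96.7] [-90.  49.  14.] [('s_lglass', 0.0), ('s_uglass', 3.3), ('s_tipcr', 8.2)]
(-84, 38, 18) -> (-78, 28, 23) [ 96.9 102.2] [-84.  38.  18.] [('s_lglass', 0.7), ('s_uglass', 8.2), ('s_tipcr', 10.8)]
(-78, 28, 23) -> (-72, 24, 26) [ 98.8 107.3] [-78.  28.  23.] [('s_lglass', 3.4), ('s_uglass', 10.6), ('s_floor', 10.9)]
(-72, 24, 26) -> (-40, 40, 26) [130.8 123.3] [-72.  24.  26.] [('s_lglass', 4.4), ('s_floor', 7.1), ('s_uglass', 11.5)]
(-40, 40, 26) -> (0, 60, 26) [170.8 143.3] [-40.  40.  26.] [('s_lglass', 5.0), ('s_uglass', 12.1), ('s_floor', 23.1)]
(0, 60, 26) -> (40, 80, 26) [210.8 163.3] [ 0. 60. 26.] [('s_lglass', 5.9), ('s_uglass', 12.9), ('s_pull', 34.1)]
(40, 80, 26) -> (50, 200, 26) [220.8 283.3] [40. 80. 26.] [('s_uglass', 27.6), ('s_lglass', 27.7), ('f_wall', 46.0)]
```

```bash
python3 - <<'E'
import re
s=open("plan.py").read()
i=s.index('if __name__'); s=s[:i]+'''W=[(-113.5,46,0),(-113.5,54,0),(-92,54,0),(-91,44,6),(-90,34,13),(-88,25,20),(-82,23,23.5),(-73,23,26),(-40,39,26.5),(0,58,27),(40,80,27)]
def tcp(q):
    g,a=tip(*q); return np.array([g[0]+17*np.sin(a),g[1]-17*np.cos(a)]),a
'''+s[i:].replace(re.search(r'    W=.*\n',s[i:]).group(0),'').replace("q=(1-t)*np.array(W[i])+t*np.array(W[i+1]); g,a=tip(*q); c=clear(g,a)",
"q=(1-t)*np.array(W[i])+t*np.array(W[i+1]); (P0,a0),(P1,a1)=tcp(W[i]),tcp(W[i+1]); a=(1-t)*a0+t*a1; P=(1-t)*P0+t*P1; g=P-17*np.array([np.sin(a),-np.cos(a)]); c=clear(g,a)")
open("plan.py","w").write(s)
E
python3 plan.py
```

```text
(-113.5, 46, 0) -> (-113.5, 54, 0) [76.5 54. ] [-113.5   46.     0. ] [('s_tipcr', 0.1), ('s_cr', 0.5), ('f_floor', 12.0)]
(-113.5, 54, 0) -> (-92, 54, 0) [98. 54.] [-92.  54.   0.] [('s_wall', 7.0), ('s_cr', 8.5), ('s_tipcr', 9.4)]
(-92, 54, 0) -> (-91, 44, 6) [98.  63.9] [-91.2  46.5   4.5] [('s_tipcr', 5.1), ('s_wall', 6.5), ('s_lglass', 15.0)]
(-91, 44, 6) -> (-90, 34, 13) [95.1 76.7] [-90.2  35.5  12. ] [('s_tipcr', 4.6), ('s_wall', 9.5), ('s_lglass', 12.4)]
(-90, 34, 13) -> (-88, 25, 20) [90.5 90. ] [-90.  34.  13.] [('s_tipcr', 4.8), ('s_wall', 10.1), ('s_lglass', 11.9)]
(-88, 25, 20) -> (-82, 23, 23.5) [92.2 98.8] [-82.   23.   23.5] [('s_lglass', 5.3), ('s_floor', 6.0), ('s_tipcr', 11.8)]
(-82, 23, 23.5) -> (-73, 23, 26) [ 97.8 106.3] [-74.4  23.   25.6] [('s_lglass', 4.8), ('s_floor', 6.0), ('s_uglass', 11.9)]
(-73, 23, 26) -> (-40, 39, 26.5) [130.  123.8] [-73.  23.  26.] [('s_lglass', 4.9), ('s_floor', 6.1), ('s_uglass', 11.9)]
(-40, 39, 26.5) -> (0, 58, 27) [169.3 144.3] [-40.   39.   26.5] [('s_lglass', 5.4), ('s_uglass', 12.4), ('s_floor', 22.1)]
(0, 58, 27) -> (40, 80, 27) [209.3 166.3] [16.  66.8 27. ] [('s_lglass', 7.2), ('s_uglass', 14.2), ('s_pull', 43.1)]
```

```bash
cat > go.py <<'E'
from h import *
from plan import W,tcp
from station import robot
def step(i,rate=.06):
    P,a=tcp(W[i]); robot.movel(w([-.065,P[0]/1e3,P[1]/1e3]),attitude=quat(a),rate=rate)
    s=robot.sense(); print(i,s["clock"],cabf(s["position"]).round(4),"want",(P/1e3).round(4),round(s["grip_width"],4),s["force"].round(1),s["torque"].round(2))
    if np.linalg.norm(s["force"])>12: print("FORCE"); raise SystemExit
E
python3 - <<'E'
from go import *
step(1); step(2)
p,d=shot(robot,"scene","sc5"); q,d=shot(robot,"side","sd5")
cv2.imwrite("pics/sc5c.png",cv2.resize(p[150:350,95:345],None,fx=3,fy=3,interpolation=cv2.INTER_CUBIC))
E
```

```text
1 15.8083 [-0.0642  0.0765  0.0378] want [0.0765 0.037 ] 0.0204 [ 0.1  1.1 -1.8] [-0.09 -0.07 -0.02]
2 16.3167 [-0.0651  0.0984  0.0369] want [0.098 0.037] 0.0204 [-0.4  1.2 -1.7] [ 0.02 -0.03  0.02]
```

View pics/sc5c.png

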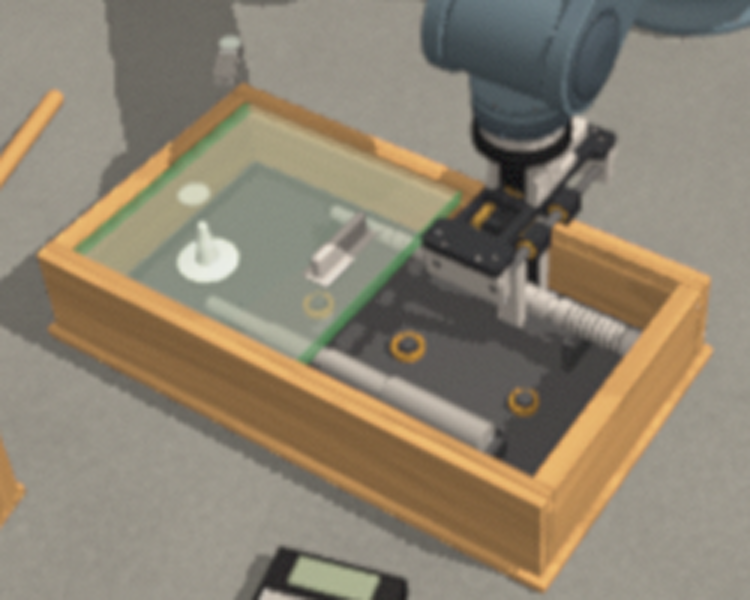

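The stick is lifted, level and free (weight −1.8 N), with its tip near crop (334,212) under the doors. I'll check the tip against x=−65 mm before tilting.

```bash
cat >> h.py <<'E'
def onplane(cam,px,x):
    a,b=cabf(ray(cam,px,0.)),cabf(ray(cam,px,.1)); t=(x-a[0])/(b[0]-a[0]); return a+t*(b-a)
E
python3 - <<'E'
from h import *
S=load("sc5"); f=lambda l:(np.array(l)+.5)/3-.5+[95,150]
print(onplane(S,f((334,212)),-.065), onplane(S,f((520,297)),-.065), onplane(S,f((633,345)),-.065))
p=cv2.imread("pics/sd5.png"); cv2.imwrite("pics/sd5c.png",cv2.resize(p[165:290,265:390],None,fx=4.8,fy=4.8,interpolation=cv2.INTER_CUBIC))
E
```

```text
[-0.065      -0.08823399  0.05847709] [-0.065       0.09686238  0.05598822] [-0.065       0.19993795  0.05867216]
```

View pics/sd5c.png

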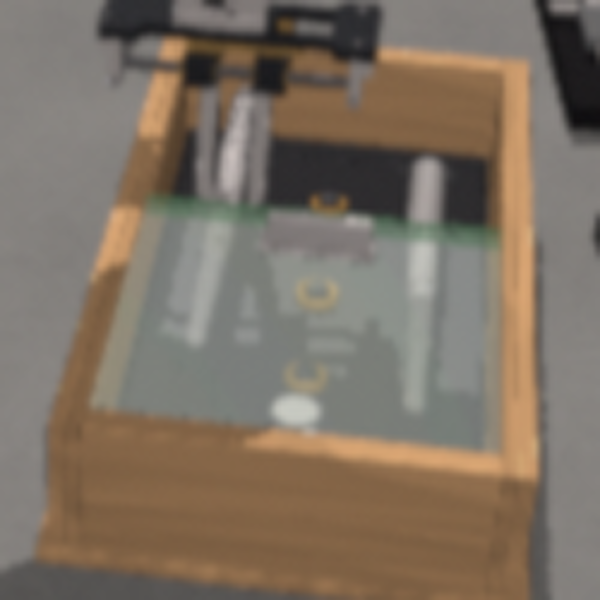

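Tip measured at y=−88, z=58 mm (planned −92, 54) and the axis is level, so I'll tilt now.

Run:
```python
from go import *
for i in (3,4,5,6,7): step(i,.05)
p,d=shot(robot,"scene","sc6")
cv2.imwrite("pics/sc6c.png",cv2.resize(p[110:350,95:345],None,fx=2.5,fy=2.5,interpolation=cv2.INTER_CUBIC))
```

```text
3 16.7667 [-0.0648  0.099   0.0471] want [0.0997 0.047 ] 0.0208 [ 0.4  0.1 -1.8] [-0.11 -0.05  0.01]
4 17.1833 [-0.0652  0.0988  0.0598] want [0.099  0.0602] 0.0208 [-0.3  0.2 -2.3] [-0.21 -0.02 -0.01]
5 17.6167 [-0.0653  0.0965  0.0736] want [0.0964 0.074 ] 0.0206 [ 0.3  0.2 -2.9] [-0.25 -0.02  0.02]
6 17.9583 [-0.0652  0.0992  0.0829] want [0.099  0.0832] 0.0209 [-0.8  0.9 -1.9] [-0.36 -0.05  0.05]
7 18.3083 [-0.065   0.1052  0.0909] want [0.1052 0.091 ] 0.0204 [ 0.5 -0.1 -2.1] [-0.37 -0.02 -0.  ]
```

View pics/sc6c.png

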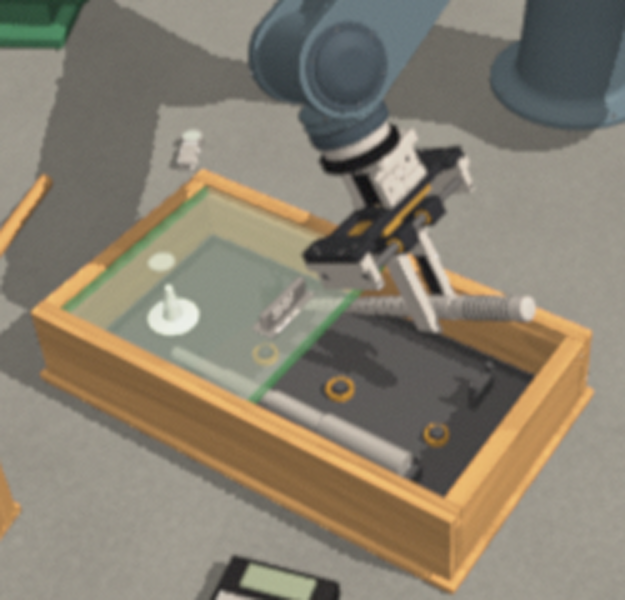

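Run:
```python
from h import *
S=load("sc6"); f=lambda l:(np.array(l)+.5)/2.5-.5+[95,110]
print(onplane(S,f((528,308)),-.065))
X=w(np.array([[-.065,-.073,.023],[-.065,.1965,.1545],[-.065,.01,.078]]));print((proj(S,X)-[95,110]+.5)*2.5-.5)
p=cv2.imread("pics/sc6.png"); cv2.imwrite("pics/sc6d.png",cv2.resize(p[205:265,190:320],None,fx=6,fy=6,interpolation=cv2.INTER_CUBIC))
```

```text
[-0.065       0.19550219  0.15970656]
[[293.0097503  307.10342023]
 [528.73322698 312.63296002]
 [357.53740287 298.01550156]]
```

View pics/sc6d.png

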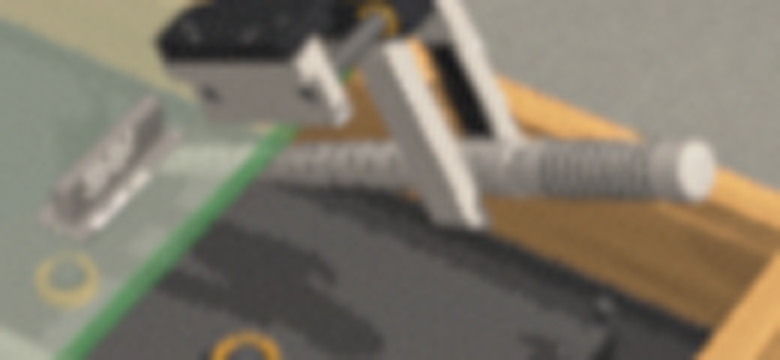

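The butt is where the plan puts it (same +4 mm camera bias as when level), so there's no slip. Drawing it out along its axis.

Run:
```python
from go import *
for i in (8,9,10): step(i,.08)
a=tcp(W[10])[1]
robot.movel(w([-.065,.235,.29]),attitude=quat(a),rate=.12)
# level, centred above the cabinet
robot.movel(w([-.065,.20,.30]),attitude=quat(0),rate=.1)
robot.pause(.5)
s=robot.sense(); print(s["clock"],cabf(s["position"]).round(4),s["grip_width"],s["force"].round(2),abs(s["joint_vel"]).max())
p,d=shot(robot,"scene","sc7"); cv2.imwrite("pics/sc7b.png",cv2.resize(p,(800,600)))
p,d=shot(robot,"side","sd7"); cv2.imwrite("pics/sd7b.png",cv2.resize(p,(800,600)))
```

```text
8 18.9667 [-0.0651  0.1379  0.1087] want [0.1376 0.1086] 0.0205 [ 0.   0.2 -1.3] [-0.36 -0.   -0.01]
9 19.675 [-0.0651  0.1771  0.129 ] want [0.177  0.1291] 0.0208 [-0.7 -0.6 -1.6] [-0.35 -0.03  0.02]
10 20.3917 [-0.0652  0.2171  0.151 ] want [0.217  0.1511] 0.0208 [ 0.   0.1 -1.8] [-0.36  0.    0.02]
22.8333 [-0.0649  0.1998  0.3   ] 0.020785142215332494 [-0.66  0.49 -1.68] 0.0029492999302915346
```

View pics/sc7b.png

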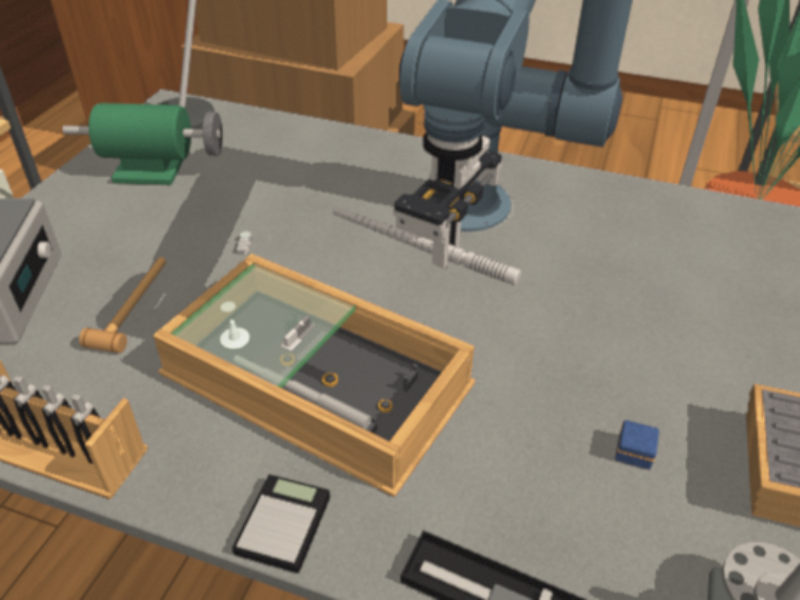

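View pics/sd7b.png

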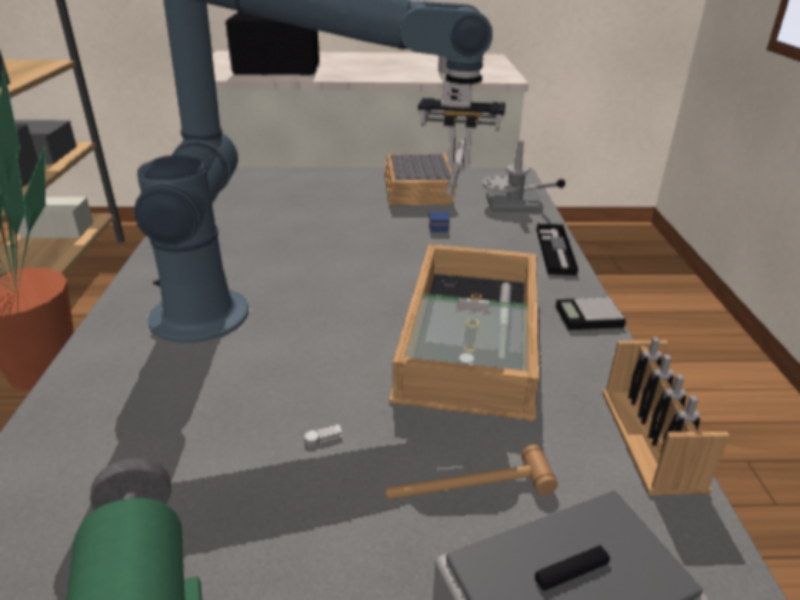

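Run:
```python
from h import *
from station import robot
S=load("sc7"); f=lambda x,y:(x*.7,y*.7)
for n,px in (("tip",(334,212)),("butt",(517,277))): print(n,onplane(S,f(*px),-.065).round(3))
for px in ((330,379),(288,359),(385,405)): print("sizer",cabf(ray(S,f(*px),.016)).round(3))
print("edge",cabf(ray(S,f(354,308),.09)).round(3),cabf(ray(S,f(284,385),.09)).round(3))
s=robot.sense(); print(s["clock"],s["grip_width"]); robot.hand_in()
```

```text
tip [-0.065  0.012  0.318]
butt [-0.065  0.309  0.322]
sizer [-0.003  0.029  0.016]
sizer [-0.003 -0.06   0.016]
sizer [-0.003  0.139  0.016]
edge [-0.107  0.012  0.09 ] [0.098 0.017 0.09 ]
22.9333 0.02056466289030897
the job is handed in; nothing more can be done
```

The upper door is fully open and the ring stick is out of the cabinet. The gripper is holding the stick at rest above it, and I handed in at 22.9 s.

- **Door:** I pushed it open with closed fingers until it met its stop. The contact force rose to about 12 N, and the pull stopped within 1 mm of where it should.
- **Grasp:** The fingers fit beside the wall only when offset by about 22 mm. The arm gave way as they closed, and the hand was drawn onto the stick while the stick stayed in its cradle. At that moment the wrist force reading was about 74 N, under the 120 N limit. I relieved it straight away.
- **Removal:** I lifted the stick, slid it towards the +y end, tilted it about 26° with the handle up and drew it out along its axis. After each step the wrist force read about the stick's own weight, so there was no sign of it touching the glass.

**Last checks:**
- **Stick height:** It is level within about 4 mm and about 0.32 m above the bench at both ends, roughly 0.21 m clear of the cabinet top. The arm is at rest.
- **Grip width:** It reads 20.6 mm, about 1 mm under the stick's stated diameter, and stayed steady throughout.
- **Door edge:** It measures y = 12–17 mm against 10 expected. Earlier the same camera read 4 mm off in y and z, so I put most of this down to camera error.
- **Everything else:** The ring sizers measure where they were at the start. In the pictures, the mandrel, ring holder, mallet, ring box and loupe look unmoved.

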